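# Pull the fuse plug and lock out its socket

## Robot

A 6-joint arm with a two-finger parallel gripper is mounted at the origin on the work surface. World frame = base frame: x ahead of the robot, y to its left, z up, the work surface at z = 0. Lengths are in m, angles in rad, forces in N, time in s.
With the tool pointing down it reaches from about 0.25 to 0.725 m from the base axis. Payload 4 kg.
Tool frame: the origin (TCP) lies at the very end of the fingers, on their centre line; the grasp point (between the pads) lies 19 mm behind it (bot.pinch_z is the distance from the TCP to the grasp point, in m); z points along the fingers, x is the direction in which the jaws open and shut, and the axes are right-handed (so a half turn about z gives the same grasp; the last joint's range is limited). The gripper opens to 85 mm and grips with 20 to 120 N. Pads are 22 mm wide; open, the fingers measure 114 mm over their backs; the gripper's body (76 mm by 85 mm) begins 54 mm behind the grasp point. The pads swing forward as they close: fully open they stand 13 mm farther back than shut.
Start: joints at [1.168, 0.241, 0.005, 1.335, 0, 1.571], TCP at [0.196, 0.46, 0.231] pointing down, gripper open.
Joint ranges: [-2.72, 2.72], [-1.05, 1.87], [-1.09, 1.28], [-1.99, 2.15], [-1.42, 1.44], [-3.14, 3.14]. Speed limits (rad/s): [2.79, 2.79, 3.14, 3.14, 3.14, 3.14].

## Interface

Orientations are given as a unit quaternion [x, y, z, w].
In Python, from workcell import bot gives the robot as it stands. The module is installed in compiled form; this text tells all that it offers.
- The arm moves only by the shell command python3 -m inch 'ROWS'. ROWS is JSON, a list of rows, each a list of 7 numbers: the shift along the tool's x, y, z scaled (see below), then the turn, a rotation vector about the tool's x, y, z scaled (see below), then the gripper command: -1 is fully open, 1 is shut, values between are in proportion. In form: [[x, y, z, wx, wy, wz, gripper], ...]. A call has exactly 8 rows; each row shifts and turns the commanded pose from where the row before left it, along the tool's axes as they then stand; what a row does not reach is not made up. The controller multiplies each number of a shift by 2.5 cm and each number of a turn by 180 degrees. A row lasts 1/10 s, in which the tool goes at most 50 mm and 8.59 degrees, less where a joint would pass 70% of its speed; a pose out of reach is approached as far as the arm can. A call with a number of a shift or a turn outside -1 to 1 is refused whole. A call with a gripper value outside its range is refused whole. The fingers move at their own pace and stop on an object; the grip force is fixed at half the most. Time passes only in rows, so rows that do not move let the fingers close, or fill a call up. It gives the time, the measured TCP pose, the force and the opening at its end, in the units of the state.
- bot.get_obs(): the state, without advancing time (a new reading comes with each control period).
- bot.camera(name): name is "side" or "top"; returns (picture, depth): 400x640x3 uint8, blue, green, red; 400x640 float32, m along the optical axis (not along the pixel's ray), 0 where there is no reading.
- bot.get_calibration(name): a dict with "vfov" (degrees; the focal length in pixels is half the picture's height over the tangent of half this angle, whatever the lens; pixels are square), "cx", "cy" (the principal point, pixels), "dist_coeffs" ([k1, k2, p1, p2, k3] as OpenCV has them; the pictures are not rectified), "R" (3x3) and "t" (3): a world point X has camera coordinates R X + t. Camera axes: x right, y down, z forward; pixel columns grow to the right and rows downward; lengths in m; the calibration is good to about 2 mm. A picture is of the moment at which its call begins. get_calibration takes no time and is no camera call.
- bot.job_done(): hands the job in, once; it reports no verdict.
The state is a dict: "clock": time; "joint_pos": joint angles; "joint_vel": joint speeds; "tau": joint torques, N m; "eef_pos": TCP position; "tool_rot": TCP orientation; "ft_force": force on the tool from outside, world axes, zero at the start; "ft_torque": the same for the moment, N m; "grip_width": finger opening in m.
Only numpy, scipy, OpenCV 4.12 (cv2) and the standard library are available. Lean on these libraries where they do the work, as an engineer would, in place of code of your own. Each camera call takes 0.05 s, during which the arm holds its last target.

## Task

Make the bench supply safe to work on: pull the red fuse plug straight up out of its sprung socket and put it in the green bin. Then swing the yellow keeper bar all the way shut over the empty socket, until it snaps past its catch and stays against the stop. Do not disturb the mug, the flask or the screwdriver.

Things in the scene. Friction and masses are not known exactly. Their poses are not given: they have to be found in the camera images.
- fuse_board: Grey base plate 120 (x) by 250 (y) by 8 mm, fixed to the bench. Origin: centre of its underside, right below the socket. It carries a black socket block, a steel hinge post (radius 11 mm) at y = +95 mm and a dark catch post at y = -86 mm.
- socket (a point): Centre of the slot's mouth, on the top of the black socket block, 50 mm above the bench. Block 75 (x) by 60 (y) mm; slot 27 by 15 mm, 36 mm deep. The plug pulls straight up; two sprung noses in the slot hold it: it gives way at about 10 to 20 N, is free of them after 15 mm and clear of the slot after 34 mm.
- catch_top (a point): Top of the dark catch post, 48 mm above the bench, 26 (x) by 22 (y) mm, 86 mm from the socket along the board's -y. A sprung brass ball on it reaches 56 mm; at its -x side a stop plate 8 mm thick, 68 mm high, against which the shut keeper bar lies.
- fuse_plug: Red fuse plug, 60 g. Origin: centre of the underside of its shoulder, which rests on the socket block when plugged in. Above: shoulder 44 (x) by 24 (y) by 6 mm, then a flat red handle 36 mm along x, 14 mm thick along y, up to z = 46 mm, with a white patch. Below: grey and brass shank 25 by 13 mm, 33 mm long. Plugged in, its axes are the board's.
- keeper (a joint): Angle of the yellow keeper bar about the vertical hinge post, rad: 0 = shut (along the board's -y from the hinge post, across the socket), growing counter-clockwise seen from above; 1.57 = along the board's +x. Starts at 1.0 to 1.6, stays where left. From 0.09 to 0.05 it is pushed over the sprung ball (about 10 N at the knob); latched below 0.03.
- keeper_hinge (a point): Point on the keeper's hinge axis, at mid height of the bar, 64 mm above the bench. The bar is 18 mm wide and 16 mm high (56 to 72 mm above the bench) and reaches 191 mm from this axis.
- keeper_knob (a point): Black upright knob on the keeper bar, 16 mm in diameter, from 72 to 105 mm above the bench, 135 mm from the hinge axis. This point: on its axis, 88 mm above the bench.
- green_bin: Green open parts bin, empty, fixed to the bench: 120 (x) by 150 (y) mm, walls 4 mm, floor 4 mm thick; back wall (+x) and sides 50 mm high, front wall (-x) 30 mm. Origin: centre of its underside.
- blue_bin: Blue bin of the same shape with a few spare parts in it; not to be used. Origin: centre of its underside. It and the green bin swap places.
- mug: White mug, 76 mm across, 85 mm high, handle to its +y. Origin: centre of its underside. Leave alone.
- flask: Small conical glass flask, 72 mm across at the foot, 110 mm high. Origin: centre of its underside. Leave alone.
- screwdriver: Orange screwdriver, 180 mm long, lying along its x axis. Origin: middle of its underside. Leave alone.
Things that resemble listed ones, but are neither listed nor needed, are in the scene too. Of the things that look like the green_bin, the middle-sized one is meant.

How it is judged:
On the way, in this order (a step that is already met when the one before it is completed fails the run):
1. the fuse plug is clear of the socket (z of fuse_plug in the frame of fuse_board above 0.09 m), for 0.1 s.
2. the fuse plug lies in the green bin, let go (x of fuse_plug in the frame of green_bin between -0.055 and 0.055 m and y of fuse_plug in the frame of green_bin between -0.07 and 0.07 m and z of fuse_plug in the frame of green_bin between 0 and 0.05 m and linear speed of fuse_plug below 0.05 m/s and contact force between fuse_plug and the fingers below 0.1 N), for 0.2 s.
3. the keeper bar is shut (value of joint keeper below 0.035 rad), for 0.2 s.
At the end, for the whole second after the job is handed in: The fuse plug's origin lies inside the green bin (within 55 mm of its centre along x, 70 mm along y, and less than 50 mm above its underside), at rest, and the keeper bar is latched shut (joint under 0.035 rad). On the way: plug out of the socket, then plug let go in the bin, then keeper shut (x of fuse_plug in the frame of green_bin between -0.055 and 0.055 m and y of fuse_plug in the frame of green_bin between -0.07 and 0.07 m and z of fuse_plug in the frame of green_bin between 0 and 0.05 m and linear speed of fuse_plug below 0.03 m/s and value of joint keeper below 0.035 rad); the robot touches nothing.
It fails at once if the mug is moved more than 30 mm or tipped (distance of mug from where it was at the start of the episode above 0.03 m or angle between mug's own z axis and vertical above 0.4 rad).
It fails at once if the flask is moved more than 30 mm or tipped (distance of flask from where it was at the start of the episode above 0.03 m or angle between flask's own z axis and vertical above 0.4 rad).
It fails at once if the screwdriver is moved more than 30 mm (distance of screwdriver from where it was at the start of the episode above 0.03 m).
It also fails if it takes over 62 s, if anything falls off the work surface, if the arm or the gripper's body presses on something with over 40 N, if the wrist force passes 120 N, or if a joint passes its speed limit or range.

## Working session

There is one attempt and no reset: what is moved stays moved. The work goes in short steps, Python scripts to look and compute and a shell command to move; the robot and the scene stay as the last step left them, time stands still between calls to the robot, and variables do not carry over. Pictures are saved under pics/ and viewed, and the job is handed in when it is done.

```bash
mkdir -p pics; cat > h.py <<'E'
import numpy as np, cv2
from workcell import bot
def K(n):
    c=bot.get_calibration(n); f=200/np.tan(np.radians(c["vfov"])/2)
    return np.array([[f,0,c["cx"]],[0,f,c["cy"]],[0,0,1]]),np.array(c["dist_coeffs"],float),np.array(c["R"]),np.array(c["t"])
def ray(n,u,v):
    k,d,R,t=K(n); p=cv2.undistortPoints(np.array([[[u,v]]],float),k,d)[0,0]
    return -R.T@t, R.T@np.array([p[0],p[1],1])
def onplane(n,u,v,z):
    o,d=ray(n,u,v); return o+d*(z-o[2])/d[2]
def cross(a,b):
    o1,d1=ray(*a);o2,d2=ray(*b)
    s=np.linalg.lstsq(np.c_[d1,-d2],o2-o1,rcond=None)[0]
    p,q=o1+d1*s[0],o2+d2*s[1]; return (p+q)/2,np.linalg.norm(p-q)
def dep(n,u,v,D):
    o,d=ray(n,u,v); return o+d*D[int(round(v)),int(round(u))]
def proj(n,X):
    k,d,R,t=K(n); return cv2.projectPoints(np.array([X],float),cv2.Rodrigues(R)[0],t,k,d)[0][0,0]
def snap(tag):
    o={}
    for n in("top","side"):
        p,D=bot.camera(n); cv2.imwrite(f"pics/{tag}_{n}.png",p); np.save(f"pics/{tag}_{n}.npy",D); o[n]=(p,D)
    return o
E
python3 - <<'E'
from h import *
snap("a")
for n in("top","side"):
    k,d,R,t=K(n);print(n,k[0,0],d,-R.T@t,R[2])
o=bot.get_obs();print(o["clock"],o["eef_pos"],o["tool_rot"],o["grip_width"],o["ft_force"])
E
```

```text
top 518.5994324212111 [-0.04573233  0.          0.          0.          0.        ] [0.46455724 0.11147055 1.56722575] [ 0.10070862 -0.00208983 -0.99491377]
side 459.6276890502956 [-0.03098974  0.          0.          0.          0.        ] [ 0.04838883 -0.70880797  1.03239256] [ 0.39373522  0.59771189 -0.69836457]
0.1 [0.19578907 0.45947336 0.23052224] [ 8.34264445e-01  5.51363751e-01 -7.60163638e-04  5.21087176e-04] 0.08536938994755888 [-0.72479475 -0.49336724 -0.19645937]
```

View pics/a_top.png

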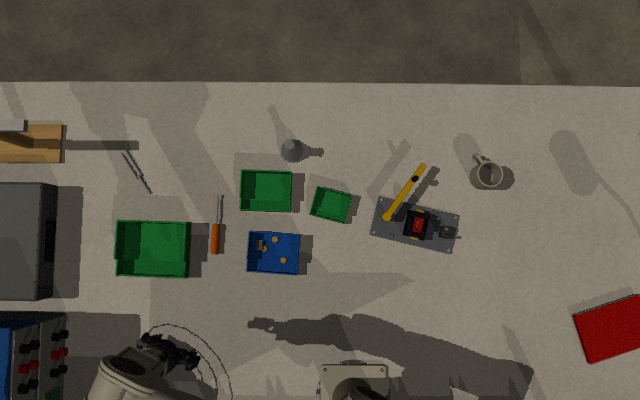

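View pics/a_side.png

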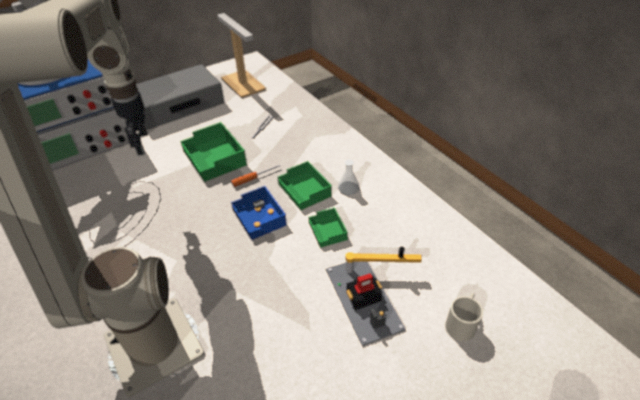

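The top view shows three green bins: large at (153,248), middle at (266,190) and small at (331,204). By the description I choose the middle one. Candidates for the red plug are the handle at (418,225) in the board, the red box at (610,328), and the red knobs on the instrument at (25,350); I choose (418,225). The flask is at (292,150), the mug at (488,174) and the screwdriver at (217,225). Next I'll check a close crop.

```bash
python3 - <<'E'
from h import *
a=cv2.imread("pics/a_top.png");b=cv2.imread("pics/a_side.png")
A=cv2.resize(a[150:270,350:490],None,fx=4,fy=4,interpolation=3)[:, :400+160]
B=cv2.resize(b[230:350,310:440],None,fx=4,fy=4,interpolation=3)
cv2.imwrite("pics/crop_t.png",A);cv2.imwrite("pics/crop_s.png",B)
D=np.load("pics/a_top.npy");S=np.load("pics/a_side.npy")
def cont(img,lo,hi,box):
    h=cv2.cvtColor(img,cv2.COLOR_BGR2HSV);m=cv2.inRange(h,lo,hi)
    if lo[0]==0: m|=cv2.inRange(h,(172,lo[1],lo[2]),(180,255,255))
    z=np.zeros_like(m);x0,y0,x1,y1=box;z[y0:y1,x0:x1]=m[y0:y1,x0:x1];return z
mt=cont(a,(0,140,60),(8,255,255),(390,200,450,250)); ms=cont(b,(0,140,60),(8,255,255),(340,265,390,310))
for n,m,dd in(("top",mt,D),("side",ms,S)):
    v,u=np.nonzero(m);P=np.array([dep(n,x,y,dd) for x,y in zip(u,v)]);print(n,len(u),u.mean(),v.mean(),cv2.minAreaRect(np.c_[u,v].astype(np.float32)),P.min(0),np.median(P,0),P.max(0))
# fuse board, keeper via depth in top
for c in [(388,217),(421,167),(416,179),(446,231),(418,225)]: print(c,dep("top",*c,D))
# keeper
mk=cont(a,(20,120,80),(32,255,255),(370,150,440,235)); v,u=np.nonzero(mk);print("keeper",cv2.minAreaRect(np.c_[u,v].astype(np.float32)),len(u))
P=np.array([onplane("top",x,y,.072) for x,y in zip(u,v)]);print(cv2.fitLine(P[:,:2].astype(np.float32),2,0,.01,.01).ravel())
# middle bin
mg=cont(a,(50,100,40),(85,255,255),(236,160,300,220));c=cv2.minAreaRect(np.argwhere(mg)[:,::-1].astype(np.float32));print(c)
for q in cv2.boxPoints(c):print(q,onplane("top",*q,.045))
print([dep("top",*q,D) for q in[(266,190)]])
for nm,q,z in(("flask",(292,150),.1),("mug",(488,174),.085),("sd handle",(215,240),.015),("sd tip",(220,197),.01),("smallbin",(331,204),.03),("blue",(273,252),0.03)):print(nm,onplane("top",*q,z))
E
```

```text
top 128 417.7109375 224.3203125 ((417.68231201171875, 224.4293975830078), (9.11108112335205, 14.642807960510254), 12.528807640075684) [ 0.46455724 -0.19218409  0.0487561 ] [ 0.50515927 -0.17926743  0.08882452] [0.52758497 0.11147055 1.56722575]
side 242 363.6487603305785 283.71487603305786 ((363.6499938964844, 283.45001220703125), (15.81138801574707, 20.554807662963867), 71.56504821777344) [ 0.48034167 -0.20049727  0.04368345] [ 0.49996266 -0.18811997  0.06337243] [ 0.54660176 -0.1608505   0.09947405]
(388, 217) [ 0.5265413  -0.09590456  0.06802797]
(421, 167) [ 0.67251898 -0.19244974  0.07314713]
(416, 179) [ 0.63354853 -0.17127452  0.10483683]
(446, 231) [ 0.48753118 -0.26949794  0.04545704]
(418, 225) [ 0.50334136 -0.17770662  0.093545  ]
keeper ((412.91998291015625, 198.44003295898438), (29.600004196166992, 69.20001220703125), 36.869895935058594) 410
[ 0.80985415 -0.5866313   0.5938865  -0.1383923 ]
((265.31317138671875, 190.3582000732422), (51.231353759765625, 41.20030975341797), 2.2025980949401855)
[238.9247  209.95863] [0.54480448 0.33895493 0.045     ]
[240.50813 168.78877] [0.6668101  0.33702752 0.045     ]
[291.70166 170.75777] [0.66208894 0.18528211 0.045     ]
[290.11823 211.92763] [0.54024327 0.18840749 0.045     ]
[array([0.60766811, 0.26391269, 0.00856248])]
flask [0.71489079 0.18252628 0.1       ]
mug [ 0.65212729 -0.38489566  0.085     ]
sd handle [0.45615465 0.41297037 0.015     ]
sd tip [0.58524901 0.40221893 0.01      ]
smallbin [0.5654676  0.06809318 0.03      ]
blue [0.42258981 0.2380975  0.03      ]
```

View pics/crop_t.png

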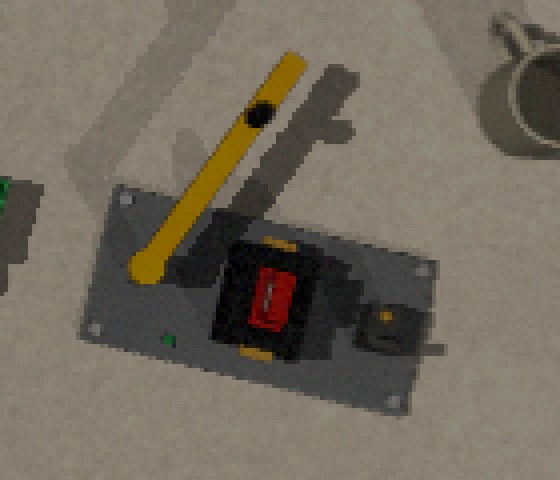

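View pics/crop_s.png

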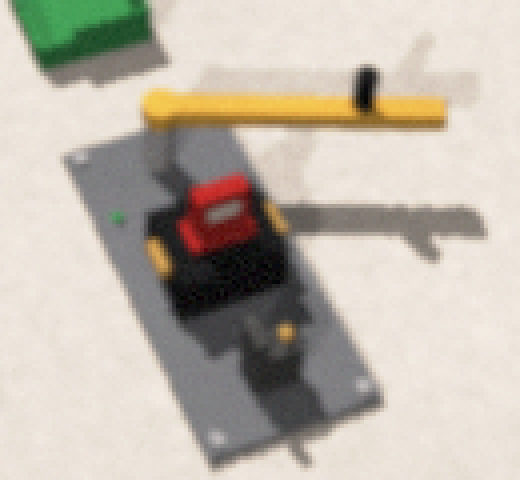

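```bash
python3 - <<'E'
from h import *
a=cv2.imread("pics/a_top.png");D=np.load("pics/a_top.npy")
C=[onplane("top",350+x/4-.4,150+y/4-.4,.008) for x,y in((118,185),(438,262),(408,414),(80,338))]
C=np.array(C);c=C.mean(0);print("board",C,c)
ey=(C[0]+C[3]-C[1]-C[2])[:2];yaw=np.arctan2(ey[1],ey[0])-np.pi/2;ex=(C[0]+C[1]-C[2]-C[3])[:2];print("yaw",yaw,np.arctan2(ex[1],ex[0]),np.linalg.norm(ey)/2,np.linalg.norm(ex)/2)
P=[]
for v in range(205,245):
  for u in range(395,440):
    p=dep("top",u,v,D); r=a[v,u].astype(int)
    if p[2]<.2 and r[2]>70 and r[2]>2*r[1]: P.append(p)
P=np.array(P);print(np.round(np.sort(P[:,2])[::6],4))
T=P[(P[:,2]>.085)&(P[:,2]<.1)];print("handle",T.mean(0),len(T));r=cv2.minAreaRect(T[:,:2].astype(np.float32));print(r)
X=np.array([np.cos(yaw),np.sin(yaw)]);Y=np.array([-X[1],X[0]]);
print("socket est from board",c[:2],"hinge",c[:2]+.095*Y,"catch",c[:2]-.086*Y)
# two-view crossings
def cs(x,y):return("side",310+x/4-.4,230+y/4-.4)
def ct(x,y):return("top",350+x/4-.4,150+y/4-.4)
print("knob top",cross(ct(261,110),cs(369,70)))
print("ball",cross(ct(386,315),cs(286,328)))
print("hinge top",cross(ct(147,268),cs(160,104)))
print("patch",cross(ct(268,296),cs(221,213)))
for s in (-.018,.018):
  for y in (-.007,.007):
    p=c.copy();p[:2]+=s*X+y*Y;p[2]=.096;print(proj("top",p),proj("side",p),(proj("side",p)-[310,230])*4)
E
```

```text
board [[ 0.59264075 -0.07764813  0.008     ]
 [ 0.53615145 -0.3194275   0.008     ]
 [ 0.42215266 -0.2947737   0.008     ]
 [ 0.47741508 -0.04869497  0.008     ]] [ 0.50708999 -0.18513608  0.008     ]
yaw -0.22518116403780652 -0.22973353155537102 0.2502468659492052 0.11770466346311766
[0.049  0.0529 0.0543 0.0553 0.0569 0.0578 0.0599 0.063  0.0724 0.0879
 0.0905 0.0916 0.0922 0.093  0.0942 0.095  0.0962 0.0973 0.0979 0.1008]
handle [ 0.5062562  -0.18257036  0.09377255] 62
((0.5066515207290649, -0.18284867703914642), (0.013738471083343029, 0.034637462347745895), 79.55138397216797)
socket est from board [ 0.50708999 -0.18513608] hinge [ 0.52830187 -0.09253448] catch [ 0.48788765 -0.26896489]
knob top (array([ 0.63981114, -0.16884831,  0.10296506]), np.float64(0.0014920219459867382))
ball (array([ 0.49522608, -0.26795051,  0.05355278]), np.float64(0.0002340286218840453))
hinge top (array([ 0.52808019, -0.09139502,  0.06788449]), np.float64(0.0009508912637313471))
patch (array([ 0.50963716, -0.18089868,  0.06125768]), np.float64(0.0033195966986661325))
[421.82214875 230.43035587] [359.63927687 280.66848817] [198.55710749 202.67395267]
[417.01515105 229.29532026] [357.34077849 276.40253383] [189.36311397 185.61013532]
[424.49949831 218.05912302] [372.79997717 276.28073979] [251.1999087  185.12295917]
[419.70371583 216.92685824] [370.41442427 272.08361467] [241.65769708 168.33445867]
```

```bash
python3 - <<'E'
from h import *
a=cv2.imread("pics/a_top.png");b=cv2.imread("pics/a_side.png")
A=cv2.resize(a[208:240,400:436],None,fx=14,fy=14,interpolation=0);B=cv2.resize(b[268:304,344:384],None,fx=14,fy=14,interpolation=0)
A=cv2.convertScaleAbs(A,alpha=1.5)
h=max(A.shape[0],B.shape[0]);im=np.zeros((h,A.shape[1]+B.shape[1],3),np.uint8);im[:A.shape[0],:A.shape[1]]=A;im[:B.shape[0],A.shape[1]:]=B
cv2.imwrite("pics/plug.png",cv2.resize(im,(800,int(800*h/im.shape[1]))) if im.shape[1]>800 else im);print(im.shape)
E
```

```text
(504, 1064, 3)
```

View pics/plug.png

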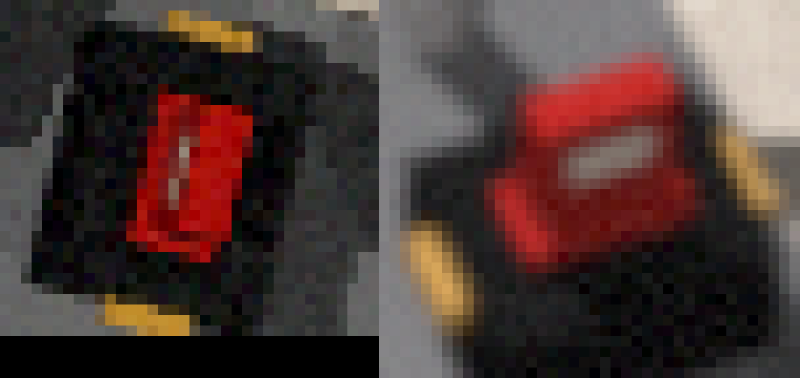

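The crop confirms the red-handled plug in the black socket. The patch shows at top (416,223) and side (364,283), and the bar, knob and catch agree across the two views. The plug is at about (0.507,-0.184) with yaw -0.227, and the handle top is at z≈0.095. The bin is at (0.603,0.262). I'll move over the plug now.

```bash
cat >> h.py <<'E'
from scipy.spatial.transform import Rotation as Ro
def go(x,y,z,yaw=None):
    o=bot.get_obs();R=Ro.from_quat(o["tool_rot"]).as_matrix();p=np.array(o["eef_pos"])
    a=np.arctan2(R[1,0],R[0,0]);d=R.T@(np.array([x,y,z])-p)/.025
    print("clk",round(o["clock"],2),"pos",p.round(4),"yaw",round(a,4),"tilt",R[:,2].round(4),"F",np.round(o["ft_force"],1),"w",round(o["grip_width"],4),"j",np.round(o["joint_pos"],2))
    if yaw is not None: print("wz",(-(yaw-a)/np.pi).round(4), "after turn:", end=" ")
    if yaw is not None: 
        Rn=Ro.from_euler("z",yaw-a).as_matrix()@R; d=Rn.T@(np.array([x,y,z])-p)/.025
    print("units",d.round(2))
E
python3 -m inch '[[0,0,0,0,0,-0.028,-1],[0,0,0,0,0,-0.028,-1],[-0.8,0.64,0,0,0,0,-1],[-1,0.8,0,0,0,0,-1],[-1,0.8,0,0,0,0,-1],[-1,0.8,0,0,0,0,-1],[-1,0.8,0,0,0,0,-1],[-1,0.8,0,0,0,0,-1]]'
python3 -c "from h import *; go(.507,-.184,.17,1.344)"
```

```text
clock: 0.9
eef_pos: [0.2765, 0.2912, 0.2309]
tool_rot: [0.782, 0.623, -0.0, 0.0]
ft_force: [0.3, 0.3, -0.5]
grip_width: 0.0855
clk 0.9 pos [0.2765 0.2912 0.2309] yaw 1.3443 tilt [-5.e-04 -6.e-04 -1.e+00] F [ 0.3  0.3 -0.5] w 0.0855 j [ 0.81  0.05 -0.23  1.3  -0.    1.04]
wz 0.0001 after turn: units [-16.45  13.26   2.44]
```

```bash
python3 -m inch '[[-1,0.8,0,0,0,0,-1],[-1,0.8,0,0,0,0,-1],[-1,0.8,0,0,0,0,-1],[-1,0.8,0,0,0,0,-1],[-1,0.8,0,0,0,0,-1],[-1,0.8,0,0,0,0,-1],[-1,0.8,0,0,0,0,-1],[-1,0.8,0,0,0,0,-1]]'
python3 -m inch '[[-1,0.8,0,0,0,0,-1],[-1,0.8,0,0,0,0,-1],[-1,0.8,0,0,0,0,-1],[-1,0.8,0,0,0,0,-1],[-1,0.8,0,0,0,0,-1],[-1,0.8,0,0,0,0,-1],[-1,0.8,0.5,0,0,0,-1],[-1,0.8,0.5,0,0,0,-1]]'
python3 - <<'E'
from h import *
go(.507,-.184,.17,1.344)
snap("b");go(.507,-.184,.17,1.344)
a=cv2.imread("pics/b_top.png")[150:270,350:490];b=cv2.imread("pics/b_side.png")[200:340,290:450]
cv2.imwrite("pics/b.png",np.hstack([cv2.resize(a,(400,343),interpolation=3),cv2.resize(b,(392,343),interpolation=3)]))
E
```

```text
clock: 1.7
eef_pos: [0.3874, 0.0604, 0.231]
tool_rot: [0.783, 0.622, -0.0, -0.0]
ft_force: [0.0, 0.3, -0.5]
grip_width: 0.0855
clock: 2.5
eef_pos: [0.4987, -0.1704, 0.2059]
tool_rot: [0.783, 0.622, 0.0, 0.0]
ft_force: [0.7, -0.6, 0.1]
grip_width: 0.0851
clk 2.5 pos [ 0.4987 -0.1704  0.2059] yaw 1.3437 tilt [ 2.e-04  0.e+00 -1.e+00] F [ 0.7 -0.6  0.1] w 0.0851 j [-0.33  0.31  0.03  1.29  0.   -0.1 ]
wz -0.0001 after turn: units [-0.45  0.45  1.43]
clk 2.6 pos [ 0.4982 -0.1718  0.2035] yaw 1.3401 tilt [-3.5e-03  3.0e-04 -1.0e+00] F [-1.1  0.3 -0.3] w 0.0854 j [-0.33  0.31  0.03  1.29 -0.   -0.1 ]
wz -0.0012 after turn: units [-0.4   0.46  1.34]
```

View pics/b.png

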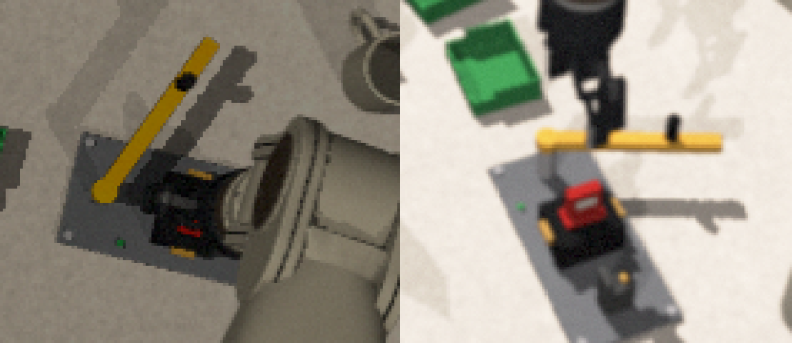

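The gripper now hangs above the plug. The top crop shows it covering the red handle at (418,225), and nothing has been touched. I'll align and descend halfway with the jaws narrowed.

```bash
python3 -m inch '[[-0.4,0.46,0,0,0,0,-0.3],[0,0,0.6,0,0,0,-0.3],[0,0,0.8,0,0,0,-0.3],[0,0,0.8,0,0,0,-0.3],[0,0,0.8,0,0,0,-0.3],[0,0,0.4,0,0,0,-0.3],[0,0,0,0,0,0,-0.3],[0,0,0,0,0,0,-0.3]]'
python3 - <<'E'
from h import *
go(.507,-.184,.061,1.344)
snap("c");b=cv2.imread("pics/c_side.png")[230:340,310:440]
cv2.imwrite("pics/c.png",cv2.resize(b,None,fx=5,fy=5,interpolation=3))
E
```

```text
clock: 3.4
eef_pos: [0.5074, -0.1813, 0.1219]
tool_rot: [0.783, 0.623, 0.0, 0.0]
ft_force: [-0.2, 0.7, 0.8]
grip_width: 0.0549
clk 3.4 pos [ 0.5074 -0.1813  0.1219] yaw 1.3442 tilt [ 4.e-04 -1.e-04 -1.e+00] F [-0.2  0.7  0.8] w 0.0549 j [-0.34  0.39 -0.08  1.1   0.   -0.12]
wz 0.0001 after turn: units [-0.11  0.01  2.43]
```

View pics/c.png

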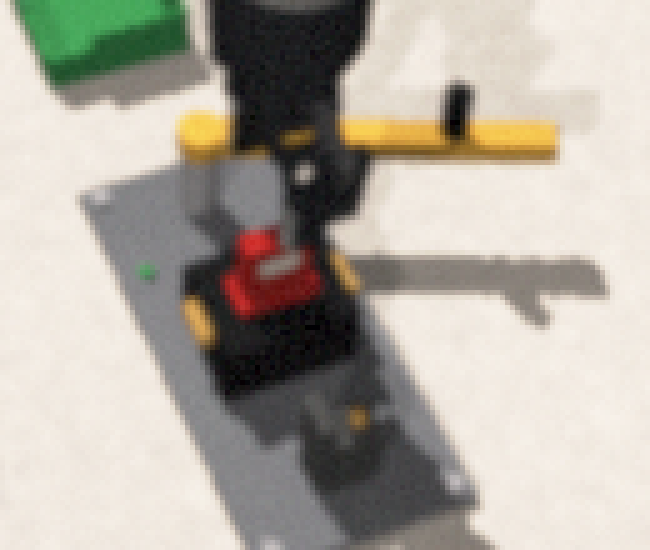

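The side crop shows the fingers straddling the handle at side (363,283) with clear gaps on both sides. I'll descend the rest of the way and close.

```bash
python3 -m inch '[[-0.08,0,0.5,0,0,0,-0.3],[0,0,0.6,0,0,0,-0.3],[0,0,0.6,0,0,0,-0.3],[0,0,0.5,0,0,0,-0.3],[0,0,0.2,0,0,0,-0.3],[0,0,0,0,0,0,-0.3],[0,0,0,0,0,0,-0.3],[0,0,0,0,0,0,-0.3]]'
python3 -c "from h import *; go(.507,-.184,.061,1.344)"
```

```text
clock: 4.3
eef_pos: [0.5074, -0.1836, 0.0621]
tool_rot: [0.783, 0.623, 0.0, 0.001]
ft_force: [0.2, 0.1, -0.7]
grip_width: 0.0556
clk 4.3 pos [ 0.5074 -0.1836  0.0621] yaw 1.3439 tilt [ 1.5e-03 -5.0e-04 -1.0e+00] F [ 0.2  0.1 -0.7] w 0.0556 j [-0.35  0.45 -0.16  0.96  0.   -0.12]
wz -0.0 after turn: units [-0.02 -0.01  0.04]
```

```bash
python3 -m inch '[[0,0,0,0,0,0,0.3],[0,0,0,0,0,0,0.5],[0,0,0,0,0,0,1],[0,0,0,0,0,0,1],[0,0,0,0,0,0,1],[0,0,0,0,0,0,1],[0,0,0,0,0,0,1],[0,0,0,0,0,0,1]]'
python3 -c "from h import *; go(.507,-.184,.061,1.344)"
```

```text
clock: 5.1
eef_pos: [0.507, -0.1835, 0.0617]
tool_rot: [0.783, 0.623, 0.0, 0.0]
ft_force: [-1.1, 0.9, 5.3]
grip_width: 0.0133
clk 5.1 pos [ 0.507  -0.1835  0.0617] yaw 1.3439 tilt [ 7.e-04 -2.e-04 -1.e+00] F [-1.1  0.9  5.3] w 0.0133 j [-0.35  0.45 -0.16  0.96  0.   -0.12]
wz -0.0 after turn: units [-0.02  0.    0.03]
```

The grip reads 13.3 mm wide, which fits the 14 mm handle. Pulling straight up.

```bash
python3 -m inch '[[0,0,-0.1,0,0,0,1],[0,0,-0.2,0,0,0,1],[0,0,-0.3,0,0,0,1],[0,0,-0.3,0,0,0,1],[0,0,-0.4,0,0,0,1],[0,0,-0.4,0,0,0,1],[0,0,-0.4,0,0,0,1],[0,0,-0.4,0,0,0,1]]'
python3 -m inch '[[0,0,-0.5,0,0,0,1],[0,0,-0.6,0,0,0,1],[0,0,-0.8,0,0,0,1],[0,0,-0.8,0,0,0,1],[0,0,-0.8,0,0,0,1],[0,0,-0.6,0,0,0,1],[0,0,-0.2,0,0,0,1],[0,0,0,0,0,0,1]]'
python3 - <<'E'
from h import *
go(.603,.262,.22,1.571)
snap("d");b=cv2.imread("pics/d_side.png")[180:340,300:440]
cv2.imwrite("pics/d.png",cv2.resize(b,None,fx=3.5,fy=3.5,interpolation=3))
E
```

```text
clock: 5.9
eef_pos: [0.5068, -0.1834, 0.1252]
tool_rot: [0.783, 0.623, 0.0, 0.0]
ft_force: [0.2, -0.4, -0.9]
grip_width: 0.0131
clock: 6.7
eef_pos: [0.5071, -0.1835, 0.2324]
tool_rot: [0.783, 0.623, 0.0, 0.001]
ft_force: [-0.7, -0.3, -1.0]
grip_width: 0.0131
clk 6.7 pos [ 0.5071 -0.1835  0.2324] yaw 1.344 tilt [ 1.8e-03 -6.0e-04 -1.0e+00] F [-0.7 -0.3 -1. ] w 0.0131 j [-0.35  0.32  0.11  1.36 -0.   -0.12]
wz -0.0723 after turn: units [17.82  3.84  0.5 ]
```

View pics/d.png

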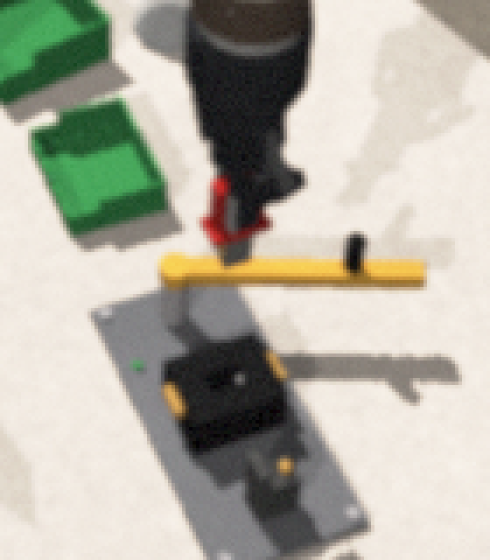

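The plug is out and held at side (364,240), and the slot is empty. I'll carry it to the middle green bin.

```bash
python3 -m inch '[[0,0,0,0,0,-0.036,1],[0,0,0,0,0,-0.036,1],[0.6,0.13,0,0,0,0,1],[1,0.22,0,0,0,0,1],[1,0.22,0,0,0,0,1],[1,0.22,0,0,0,0,1],[1,0.22,0,0,0,0,1],[1,0.22,0,0,0,0,1]]'
python3 -m inch '[[1,0.22,0,0,0,0,1],[1,0.22,0,0,0,0,1],[1,0.22,0,0,0,0,1],[1,0.22,0,0,0,0,1],[1,0.22,0,0,0,0,1],[1,0.22,0,0,0,0,1],[1,0.22,0,0,0,0,1],[1,0.22,0,0,0,0,1]]'
python3 -m inch '[[1,0.2,0,0,0,0,1],[1,0.2,0,0,0,0,1],[1,0.2,0,0,0,0,1],[0.8,0.1,0,0,0,0,1],[0.4,0.1,0,0,0,0,1],[0,0,0,0,0,0,1],[0,0,0,0,0,0,1],[0,0,0,0,0,0,1]]'
python3 - <<'E'
from h import *
go(.603,.262,.057,1.571)
E
```

```text
clock: 7.6
eef_pos: [0.5372, -0.0414, 0.2305]
tool_rot: [0.708, 0.706, -0.0, -0.001]
ft_force: [1.0, -0.3, -0.4]
grip_width: 0.0131
clock: 8.4
eef_pos: [0.581, 0.1586, 0.2303]
tool_rot: [0.708, 0.706, -0.001, -0.001]
ft_force: [0.1, 0.2, -0.7]
grip_width: 0.013
clock: 9.2
eef_pos: [0.6016, 0.2605, 0.2313]
tool_rot: [0.708, 0.706, -0.0, 0.0]
ft_force: [-0.3, 0.2, -0.5]
grip_width: 0.0131
clk 9.2 pos [0.6016 0.2605 0.2313] yaw 1.5686 tilt [-5.e-04 -5.e-04 -1.e+00] F [-0.3  0.2 -0.5] w 0.0131 j [ 0.41  0.57  0.49  1.5  -0.    0.41]
wz -0.0008 after turn: units [0.06 0.06 6.97]
```

```bash
python3 -m inch '[[0,0,0.6,0,0,0,1],[0,0,0.8,0,0,0,1],[0,0,0.8,0,0,0,1],[0,0,0.8,0,0,0,1],[0,0,0.8,0,0,0,1],[0,0,0.4,0,0,0,1],[0,0,0,0,0,0,1],[0,0,0,0,0,0,1]]'
python3 - <<'E'
from h import *
go(.603,.262,.057,1.571)
snap("e");b=cv2.imread("pics/e_side.png")[130:270,230:380];a=cv2.imread("pics/e_top.png")[140:260,220:360]
cv2.imwrite("pics/e.png",np.hstack([cv2.resize(b,(400,373),interpolation=3),cv2.resize(a,(400,373),interpolation=3)]))
E
```

```text
clock: 10.0
eef_pos: [0.6022, 0.2612, 0.1272]
tool_rot: [0.708, 0.707, 0.0, 0.0]
ft_force: [0.9, -0.1, 0.3]
grip_width: 0.0132
clk 10.0 pos [0.6022 0.2612 0.1272] yaw 1.5693 tilt [ 9.e-04  4.e-04 -1.e+00] F [ 0.9 -0.1  0.3] w 0.0132 j [ 0.41  0.61  0.29  1.25 -0.    0.41]
wz -0.0005 after turn: units [0.03 0.03 2.81]
```

View pics/e.png

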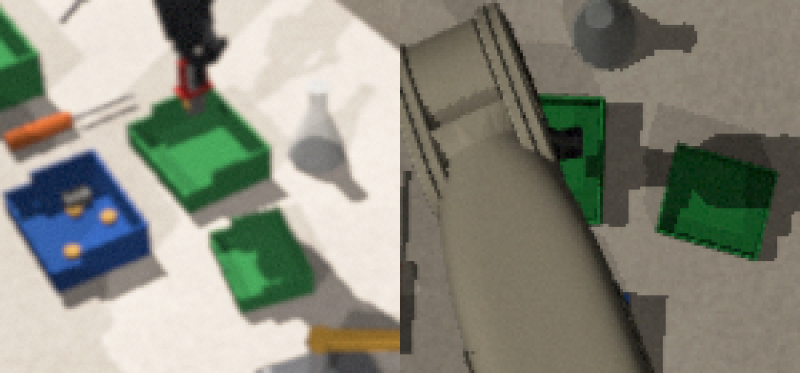

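The plug hangs over the middle green bin, seen at side (302,165) with the parallax of its height. It is well clear of the flask. I'll lower it, release, and rise.

```bash
python3 -m inch '[[0,0,0.5,0,0,0,1],[0,0,0.6,0,0,0,1],[0,0,0.6,0,0,0,1],[0,0,0.5,0,0,0,1],[0,0,0.4,0,0,0,1],[0,0,0.15,0,0,0,1],[0,0,0,0,0,0,1],[0,0,0,0,0,0,1]]'
python3 -m inch '[[0,0,0,0,0,0,0.6],[0,0,0,0,0,0,0.3],[0,0,0,0,0,0,0],[0,0,0,0,0,0,-0.2],[0,0,0,0,0,0,-0.2],[0,0,0,0,0,0,-0.2],[0,0,0,0,0,0,-0.2],[0,0,0,0,0,0,-0.2]]'
python3 -m inch '[[0,0,-0.4,0,0,0,-0.2],[0,0,-0.6,0,0,0,-0.2],[0,0,-0.8,0,0,0,-0.2],[0,0,-0.8,0,0,0,-0.2],[0,0,-1,0,0,0,-0.2],[0,0,-1,0,0,0,-0.2],[0,0,-1,0,0,0,-0.2],[0,0,-0.6,0,0,0,-0.2]]'
python3 - <<'E'
from h import *
snap("f");b=cv2.imread("pics/f_side.png")[130:270,230:380];a=cv2.imread("pics/f_top.png")[140:260,220:360]
cv2.imwrite("pics/f.png",np.hstack([cv2.resize(b,(400,373),interpolation=3),cv2.resize(a,(400,373),interpolation=3)]))
E
```

```text
clock: 10.9
eef_pos: [0.6022, 0.2618, 0.0581]
tool_rot: [0.707, 0.707, 0.0, 0.0]
ft_force: [-0.0, 0.1, 0.1]
grip_width: 0.0133
clock: 11.7
eef_pos: [0.6018, 0.2615, 0.0575]
tool_rot: [0.707, 0.707, -0.0, -0.0]
ft_force: [-0.3, -0.6, -0.2]
grip_width: 0.0512
clock: 12.5
eef_pos: [0.6026, 0.2619, 0.2162]
tool_rot: [0.707, 0.707, 0.002, 0.001]
ft_force: [0.3, -0.1, 0.9]
grip_width: 0.0514
```

View pics/f.png

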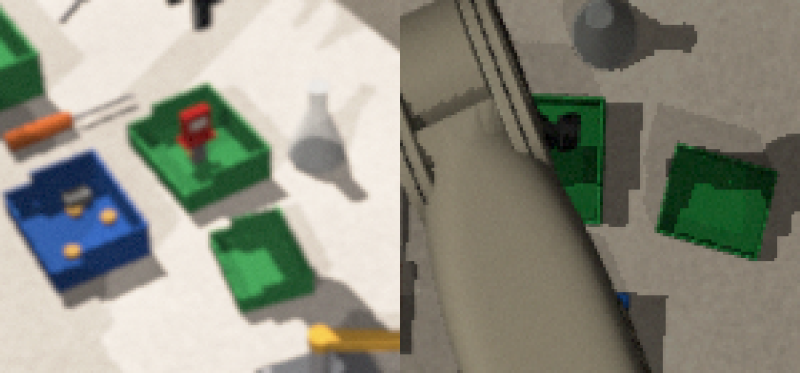

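The plug stands upright, released near the middle of the green bin at side (304,177). The next step is to rotate and travel to above the knob at about (0.639,-0.169), with tool yaw ≈0.96 so the jaws open along the knob's path.

```bash
python3 -m inch '[[0,0,0,0,0,0.04,-0.2],[0,0,0,0,0,0.04,-0.2],[0,0,0,0,0,0.04,-0.2],[0,0,0,0,0,0.04,-0.2],[0,0,0,0,0,0.035,-0.2],[0,0,0,0,0,0,0],[0,0,0,0,0,0,0],[0,0,0,0,0,0,0]]'
python3 - <<'E'
from h import *
go(.639,-.169,.16,.96)
snap("g");b=cv2.imread("pics/g_side.png");a=cv2.imread("pics/g_top.png")
cv2.imwrite("pics/g.png",np.hstack([cv2.resize(b[130:270,230:380],(400,373),interpolation=3),cv2.resize(a[130:270,220:370],(400,373),interpolation=3)]))
D=np.load("pics/g_side.npy")
h=cv2.cvtColor(b,cv2.COLOR_BGR2HSV);m=(cv2.inRange(h,(0,140,60),(8,255,255))|cv2.inRange(h,(172,140,60),(180,255,255)));m[:150]=0;m[210:]=0;m[:,:280]=0;m[:,330:]=0
v,u=np.nonzero(m);P=np.array([dep("side",x,y,D) for x,y in zip(u,v)]);print(len(u),P.min(0),np.median(P,0),P.max(0))
E
```

```text
clock: 13.4
eef_pos: [0.6016, 0.2615, 0.2122]
tool_rot: [0.887, 0.461, -0.0, -0.0]
ft_force: [-0.5, 0.8, 0.5]
grip_width: 0.0427
clk 13.4 pos [0.6016 0.2615 0.2122] yaw 0.959 tilt [-6.e-04 -2.e-04 -1.e+00] F [-0.5  0.8  0.5] w 0.0427 j [0.41 0.57 0.45 1.45 0.   1.02]
wz -0.0003 after turn: units [-13.25  11.1    2.09]
129 [ 0.04838883 -0.70880797  0.01764987] [0.59651161 0.25703934 0.05605025] [0.65736214 0.3347388  1.03239256]
```

View pics/g.png

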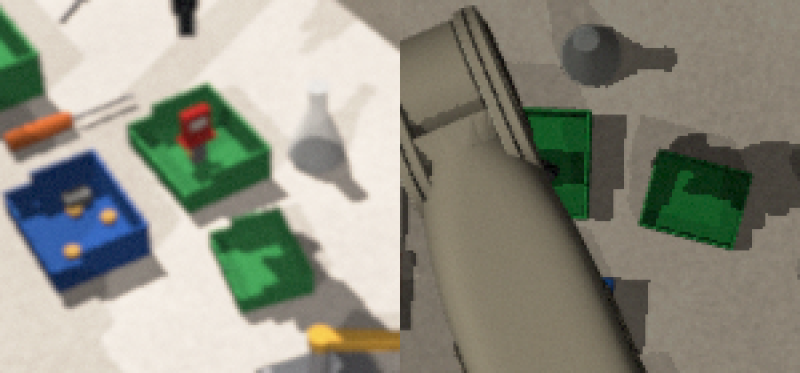

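The plug is unmoved, standing at side (304,177).

```bash
python3 -m inch '[[-0.5,0.42,0,0,0,0,0],[-1,0.84,0,0,0,0,0],[-1,0.84,0,0,0,0,0],[-1,0.84,0,0,0,0,0],[-1,0.84,0,0,0,0,0],[-1,0.84,0,0,0,0,0],[-1,0.84,0,0,0,0,0],[-1,0.84,0,0,0,0,0]]'
python3 -m inch '[[-1,0.84,0,0,0,0,0],[-1,0.84,0,0,0,0,0],[-1,0.84,0,0,0,0,0],[-1,0.84,0.5,0,0,0,0],[-1,0.84,0.5,0,0,0,0],[-0.7,0.5,0.5,0,0,0,0],[0,0,0.4,0,0,0,0],[0,0,0,0,0,0,0]]'
python3 - <<'E'
from h import *
go(.639,-.169,.079,.96)
snap("i");b=cv2.imread("pics/i_side.png");a=cv2.imread("pics/i_top.png")
cv2.imwrite("pics/i.png",np.hstack([cv2.resize(b[220:320,330:440],(400,364),interpolation=3),cv2.resize(a[150:250,370:480],(400,364),interpolation=3)]))
E
```

```text
clock: 14.3
eef_pos: [0.6224, 0.015, 0.2128]
tool_rot: [0.888, 0.461, 0.0, 0.0]
ft_force: [-0.2, 0.3, 0.6]
grip_width: 0.0429
clock: 15.1
eef_pos: [0.635, -0.1675, 0.163]
tool_rot: [0.888, 0.46, -0.001, -0.001]
ft_force: [-0.4, 0.2, 0.4]
grip_width: 0.0425
clk 15.1 pos [ 0.635  -0.1675  0.163 ] yaw 0.9558 tilt [-0.0038  0.0012 -1.    ] F [-0.4  0.2  0.4] w 0.0425 j [-0.26  0.59  0.36  1.34  0.    0.36]
wz -0.0013 after turn: units [0.05 0.18 3.36]
```

View pics/i.png

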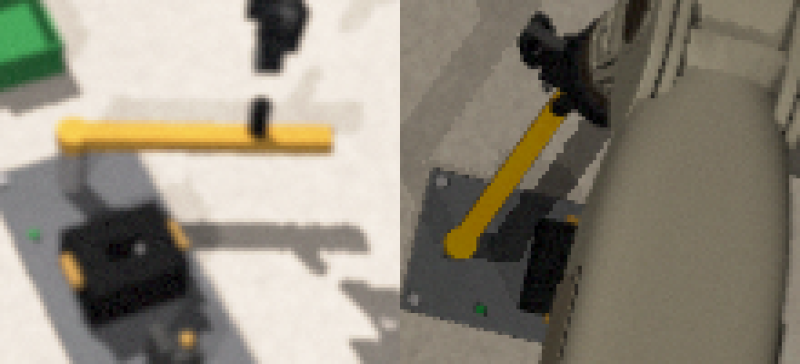

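The fingers are above the knob at side (402,252). I'll lower around it with a 42 mm gap.

```bash
python3 -m inch '[[0.05,0.18,0.3,0,0,0,0],[0,0,0.5,0,0,0,0],[0,0,0.6,0,0,0,0],[0,0,0.6,0,0,0,0],[0,0,0.6,0,0,0,0],[0,0,0.5,0,0,0,0],[0,0,0.2,0,0,0,0],[0,0,0,0,0,0,0]]'
python3 - <<'E'
from h import *
go(.639,-.169,.079,.96)
snap("j");b=cv2.imread("pics/j_side.png");a=cv2.imread("pics/j_top.png")
cv2.imwrite("pics/j.png",np.hstack([cv2.resize(b[220:320,330:440],(400,364),interpolation=3),cv2.resize(a[150:250,370:480],(400,364),interpolation=3)]))
E
```

```text
clock: 16.0
eef_pos: [0.6405, -0.1677, 0.0813]
tool_rot: [0.887, 0.461, -0.001, -0.001]
ft_force: [-0.5, 0.7, 0.1]
grip_width: 0.0424
clk 16.0 pos [ 0.6405 -0.1677  0.0813] yaw 0.9581 tilt [-2.1e-03  5.0e-04 -1.0e+00] F [-0.5  0.7  0.1] w 0.0424 j [-0.26  0.65  0.25  1.17 -0.    0.36]
wz -0.0006 after turn: units [-0.08 -0.02  0.09]
```

View pics/j.png

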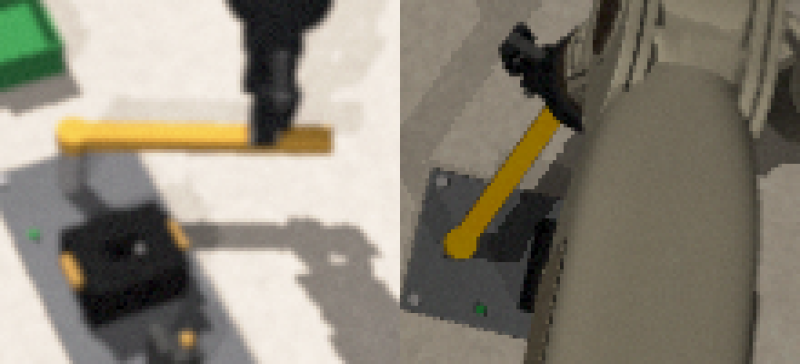

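```bash
python3 -m inch '[[0,0,0,0,0,0,0.3],[0,0,0,0,0,0,0.43],[0,0,0,0,0,0,0.43],[-0.3,-0.01,0,0,0,0.018,0.43],[-0.5,-0.024,0,0,0,0.03,0.43],[-0.5,-0.024,0,0,0,0.03,0.43],[-0.5,-0.024,0,0,0,0.03,0.43],[-0.5,-0.024,0,0,0,0.03,0.43]]'
cat >> h.py <<'E'
def kp():
    o=bot.get_obs();p=np.array(o["eef_pos"])[:2]-[.528,-.092];print("r",np.hypot(*p).round(4),"angle of tcp",(np.arctan2(p[1],p[0])+1.798).round(4),"yaw err vs tangential", end=" ")
    R=Ro.from_quat(o["tool_rot"]).as_matrix();print((np.arctan2(R[1,0],R[0,0])-np.pi/2-np.arctan2(p[1],p[0])).round(3),"F",np.round(o["ft_force"],1),"T",np.round(o["ft_torque"],2),"w",round(o["grip_width"],4))
E
python3 -c "from h import *; kp(); go(.4976,-.2236,.08,-.227)"
```

```text
clock: 16.9
eef_pos: [0.5992, -0.2072, 0.083]
tool_rot: [0.966, 0.257, 0.001, 0.0]
ft_force: [0.0, -1.1, -1.1]
grip_width: 0.0246
r 0.1354 angle of tcp 0.781 yaw err vs tangential -0.034 F [ 0.  -1.1 -1.1] T [-0.01 -0.15 -0.02] w 0.0246
clk 16.9 pos [ 0.5992 -0.2072  0.083 ] yaw 0.52 tilt [ 1.6e-03 -3.0e-04 -1.0e+00] F [ 0.  -1.1 -1.1] w 0.0246 j [-0.33  0.6   0.15  1.12  0.    0.72]
wz 0.2378 after turn: units [-3.81  1.55  0.12]
```

```bash
python3 -m inch '[[-0.5,-0.024,0,0,0,0.03,0.43],[-0.5,-0.024,0,0,0,0.03,0.43],[-0.5,-0.024,0,0,0,0.03,0.43],[-0.5,-0.024,0,0,0,0.03,0.43],[-0.5,-0.024,0,0,0,0.03,0.43],[-0.5,-0.024,0,0,0,0.028,0.43],[-0.2,-0.01,0,0,0,0.01,0.43],[0,0,0,0,0,0,0.43]]'
python3 - <<'E'
from h import *
kp();go(.4976,-.2236,.08,-.227)
snap("k");b=cv2.imread("pics/k_side.png");a=cv2.imread("pics/k_top.png")
cv2.imwrite("pics/k.png",np.hstack([cv2.resize(b[220:350,310:440],(390,390),interpolation=3),cv2.resize(a[150:280,350:480],(390,390),interpolation=3)]))
E
```

```text
clock: 17.7
eef_pos: [0.5216, -0.2239, 0.0829]
tool_rot: [0.999, -0.033, 0.0, -0.0]
ft_force: [0.2, 0.6, -0.1]
grip_width: 0.0241
r 0.1321 angle of tcp 0.1785 yaw err vs tangential -0.018 F [ 0.2  0.6 -0.1] T [-0.01  0.01 -0.02] w 0.0241
clk 17.7 pos [ 0.5216 -0.2239  0.0829] yaw -0.0663 tilt [ 2.e-04  0.e+00 -1.e+00] F [ 0.2  0.6 -0.1] w 0.0241 j [-0.41  0.48 -0.06  1.04  0.    1.23]
wz 0.0512 after turn: units [-0.94  0.2   0.12]
```

View pics/k.png

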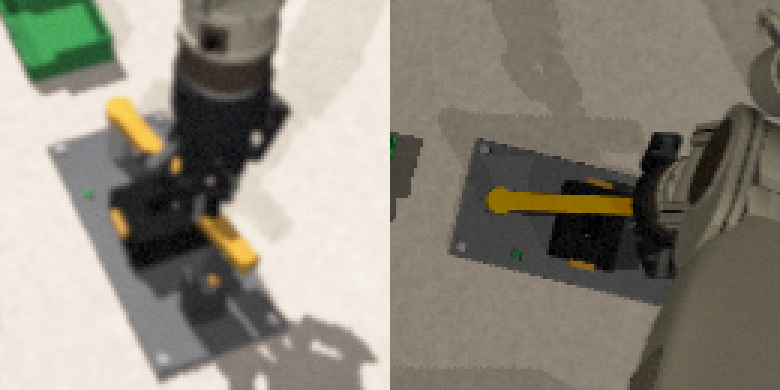

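The bar is at about 0.2 rad, seen at side (383,310) approaching the ball. I'll continue more slowly.

```bash
python3 -m inch '[[-0.25,0.02,0,0,0,0.015,0.43],[-0.25,0.02,0,0,0,0.015,0.43],[-0.25,0.01,0,0,0,0.015,0.43],[-0.2,0.01,0,0,0,0.006,0.43],[-0.2,0,0,0,0,0,0.43],[-0.1,0,0,0,0,0,0.43],[0,0,0,0,0,0,0.43],[0,0,0,0,0,0,0.43]]'
python3 -c "from h import *; kp(); go(.4976,-.2236,.08,-.227)"
```

```text
clock: 18.6
eef_pos: [0.4945, -0.2212, 0.083]
tool_rot: [0.994, -0.112, 0.003, 0.0]
ft_force: [7.1, -1.9, -4.8]
grip_width: 0.0244
r 0.1335 angle of tcp -0.0262 yaw err vs tangential 0.028 F [ 7.1 -1.9 -4.8] T [-0.31 -1.56  0.03] w 0.0244
clk 18.6 pos [ 0.4945 -0.2212  0.083 ] yaw -0.2253 tilt [ 0.0063 -0.0014 -1.    ] F [ 7.1 -1.9 -4.8] w 0.0244 j [-0.42  0.43 -0.14  1.    0.    1.37]
wz 0.0006 after turn: units [0.14 0.07 0.12]
```

```bash
python3 -m inch '[[-0.1,0,0,0,0,0,0.43],[-0.1,0,0,0,0,0,0.43],[0,0,0,0,0,0,0.43],[0,0,0,0,0,0,0.43],[0,0,0,0,0,0,0.43],[0,0,0,0,0,0,0.43],[0,0,0,0,0,0,0.43],[0,0,0,0,0,0,0.43]]'
python3 - <<'E'
from h import *
kp();go(.4976,-.2236,.08,-.227)
snap("l");b=cv2.imread("pics/l_side.png");a=cv2.imread("pics/l_top.png")
cv2.imwrite("pics/l.png",np.hstack([cv2.resize(b[220:350,310:440],(390,390),interpolation=3),cv2.resize(a[150:280,350:480],(390,390),interpolation=3)]))
E
```

```text
clock: 19.4
eef_pos: [0.4942, -0.2211, 0.0832]
tool_rot: [0.994, -0.112, 0.007, 0.001]
ft_force: [18.1, -3.5, -14.2]
grip_width: 0.0245
r 0.1335 angle of tcp -0.0291 yaw err vs tangential 0.032 F [ 18.1  -3.5 -14.2] T [-0.74 -3.62  0.02] w 0.0245
clk 19.4 pos [ 0.4942 -0.2211  0.0832] yaw -0.2245 tilt [ 0.0146 -0.0032 -0.9999] F [ 18.1  -3.5 -14.2] w 0.0245 j [-0.42  0.42 -0.15  0.99  0.    1.37]
wz 0.0008 after turn: units [0.15 0.07 0.13]
```

View pics/l.png

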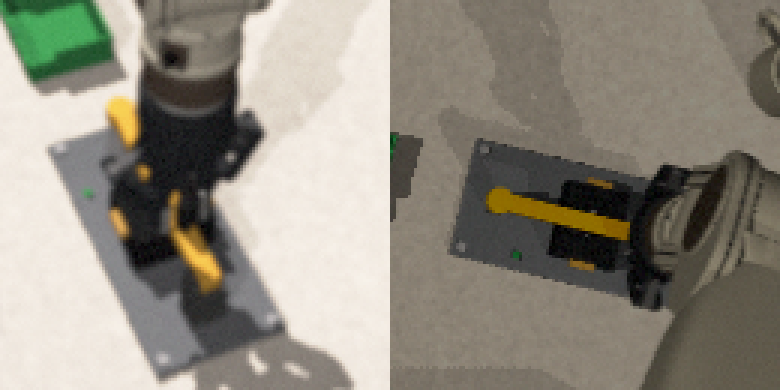

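The bar lies over the socket and catch. The force rose to 18 N with no further travel, so it is against the stop. I'll relax to centre, open, rise, move aside and check.

```bash
python3 -m inch '[[0.15,0,0,0,0,0,0.43],[0.2,0,0,0,0,0,0.43],[0,0,0,0,0,0,0.2],[0,0,0,0,0,0,0],[0,0,0,0,0,0,0],[0,0,-0.4,0,0,0,0],[0,0,-0.6,0,0,0,0],[0,0,-0.8,0,0,0,0]]'
python3 -m inch '[[0,0,-1,0,0,0,0],[0,0,-1,0,0,0,0],[0,0,-1,0,0,0,0],[-1,0,0,0,0,0,0],[-1,-1,0,0,0,0,0],[-1,-1,0,0,0,0,0],[-1,-1,0,0,0,0,0],[-0.5,-1,0,0,0,0,0]]'
python3 - <<'E'
from h import *
kp();go(.3,0,.25)
b=snap("m");cv2.imwrite("pics/m.png",np.hstack([cv2.resize(b["side"][0][220:350,310:440],(390,390),interpolation=3),cv2.resize(b["top"][0][150:280,350:480],(390,390),interpolation=3)]))
E
```

```text
clock: 20.3
eef_pos: [0.4937, -0.2211, 0.128]
tool_rot: [0.994, -0.113, -0.001, -0.0]
ft_force: [0.5, -0.5, -0.7]
grip_width: 0.0426
clock: 21.1
eef_pos: [0.4053, -0.0976, 0.2034]
tool_rot: [0.994, -0.114, -0.0, 0.0]
ft_force: [0.3, -0.1, -0.8]
grip_width: 0.0426
r 0.1228 angle of tcp -1.2982 yaw err vs tangential 1.298 F [ 0.3 -0.1 -0.8] T [-0.   -0.02 -0.  ] w 0.0426
clk 21.1 pos [ 0.4053 -0.0976  0.2034] yaw -0.2278 tilt [-1.e-04  0.e+00 -1.e+00] F [ 0.3 -0.1 -0.8] w 0.0426 j [-0.24  0.09 -0.25  1.23 -0.    1.56]
units [-4.99 -2.85 -1.86]
```

View pics/m.png

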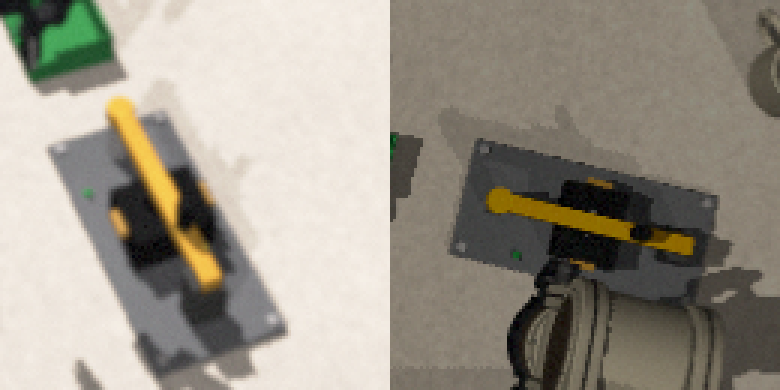

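View pics/m_side.png

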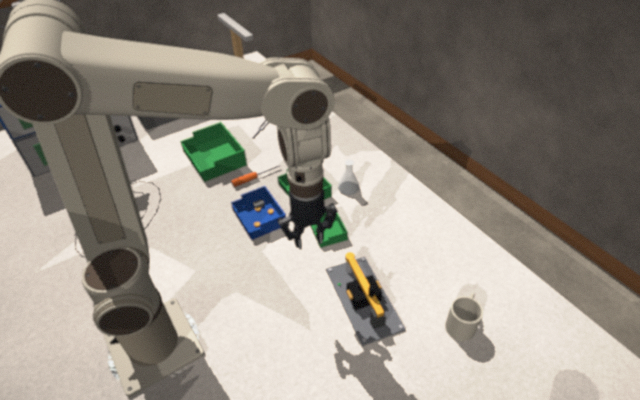

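View pics/m_top.png

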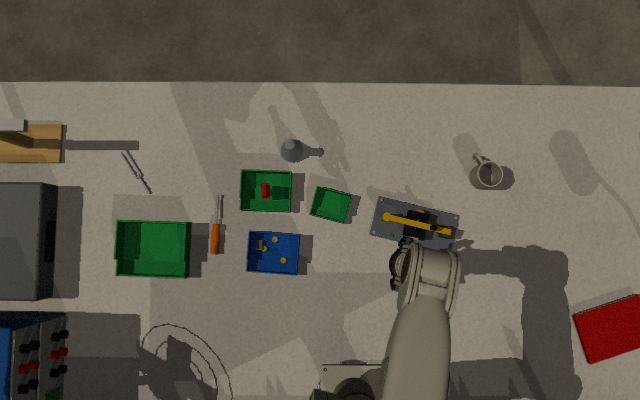

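The keeper lies across the socket over the catch, from (388,217) to (450,231) in the top view. The plug stands in the middle bin at (266,190), and the mug, flask and screwdriver are at their starting pixels. Next, a number for the bar's angle against the board.

```bash
python3 - <<'E'
from h import *
a=cv2.imread("pics/m_top.png")
h=cv2.cvtColor(a,cv2.COLOR_BGR2HSV);m=cv2.inRange(h,(20,150,80),(32,255,255));m[:205]=0;m[245:]=0;m[:,:378]=0;m[:,458:]=0
n,l,s,c=cv2.connectedComponentsWithStats(m);print(s[1:])
v,u=np.nonzero(m);P=np.array([onplane("top",x,y,.072) for x,y in zip(u,v)])
q=(u>395)&(v<235)&(v>212+ (u-388)*.16)
ax=cv2.fitLine(P[q,:2].astype(np.float32),cv2.DIST_HUBER,0,.001,.001).ravel();A=np.arctan2(ax[1],ax[0]);print("bar dir",A,"keeper from board yaw",(A if A<0 else A-np.pi)+np.pi/2+.227)
k=onplane("top",350+(642/3-130)-.3,150+231/3-.3,.1);print("knob",k, np.arctan2(k[1]+.092,k[0]-.528)+1.798)
h0=cv2.cvtColor(cv2.imread("pics/a_top.png"),cv2.COLOR_BGR2HSV)
for nm,(x0,y0,x1,y1) in dict(mug=(465,145,520,195),flask=(275,130,330,168),sd=(205,190,228,258)).items():
    d=cv2.absdiff(cv2.imread("pics/a_top.png")[y0:y1,x0:x1],a[y0:y1,x0:x1]);print(nm,d.mean().round(2))
E
```

```text
[[418 210   5   3   8]
 [382 212  50  19 314]
 [434 227  18   8  80]
 [410 236   1   2   2]
 [412 237   1   1   1]
 [415 238   3   2   3]]
bar dir 1.3313429 keeper from board yaw -0.012453437
knob [ 0.49864331 -0.22101059  0.1       ] 0.003460990621507287
mug 2.5
flask 4.87
sd 6.89
```

The bar direction gives -0.01 rad and the knob position gives 0.00 rad, so it is latched. Handing in.

```bash
python3 -c "
from h import *
print(bot.job_done());print(bot.get_obs()['clock'])"
```

```text
the job is handed in; nothing more can be done
None
the job is handed in; nothing more can be done
```

I pulled the fuse plug straight up out of its socket and let it go in the middle-sized green bin. I then pushed the yellow keeper bar shut by its knob, and handed the job in at about 21 s of the 62 s allowed. No verdict was reported.

What the last checks showed:
- **Plug:** It stands upright near the centre of the bin. I judged that from the pictures and the release pose, with its origin about 37 mm above the bin's underside, under the 50 mm limit. I did not measure its resting height separately.
- **Keeper bar:** At the end I pushed until the force rose to 18 N with no further travel, so it was against the stop. After release, the bar's direction in the top view gave -0.012 rad and the knob's position gave 0.003 rad. They differ by about 0.015 rad, which I put down to measuring error, and both are under 0.035 rad.
- **Mug, flask and screwdriver:** All three sit at their starting places in the last top picture. The before-and-after pixel differences there were small, and I put them down to moving shadows.
- **Robot:** It was clear of everything, with contact force under 1 N.

No check failed.

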